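# Clear the caddy and spring the tea shelf's touch-latch lid

## Task

The tea caddy has been left standing on the push-to-open lid in the top of the low shelf. With the fingers gently push it sideways, left or right, off the lid onto the bare top beside it, sliding it upright without pinching, lifting or tipping it; then press the lid's front edge down until the catch gives and let go, so that the lid springs ajar and stays so. Do not disturb the bowl, the scoop or the lid rest.

Things in the scene. Friction and masses are not known exactly. Their poses are not given: they have to be found in the camera images.
- shelf: Low pale wooden shelf unit, fixed, 260 mm deep (x), 500 wide (y), 110 high; origin under its centre, z up. Its front (-x; fixed drawer front with a hanging ring, not for use) looks roughly to the robot, yaw within 0.4 rad. A lid is let into its top (shelf-frame x -130 to +60 mm, so out to the shelf's front edge, y -75 to +75 mm); to left and right of it the bare top runs out to y = +250 and -250 mm.
- lid (a joint): Lid angle, rad: 0 shut and latched, negative pressed down (stop at -0.045, 8.5 mm at the front edge), positive open. The touch catch is under the middle of the front edge: pressing there right down to the stop (about 7 mm; 5 to 8 N) frees it; when let go, its spring raises the lid to about 0.35 rad (front edge 65 mm up), where it stays. It does not latch again.
- lid_front (a point): Where to press: on the lid's upper face, on its centre line, 30 mm behind the front edge (shelf-frame x -100, y 0, z 111.5 mm when shut). Moves with the lid.
- lid_middle (a point): Middle of the upper face of the lid: a wooden panel 190 (x) x 150 x 12 mm with a 3 mm seam at the sides and back, its face 1.5 mm above the bare top (111.5 mm above the work surface). It hinges upward about its far (+x) edge, where two small brass hinge knuckles show.
- caddy: Loose red lacquered round tea caddy (shut), 69 mm diameter at its widest (30 mm up; foot 54 mm), 66 mm high, about 0.1 to 0.2 kg; origin at the centre of its underside, z up. Starts upright on the lid. Clear of the lid when its origin is more than 110 mm from the shelf's centre line in shelf-frame y.
- bowl: Loose black tea bowl, 112 mm across, 75 mm high, origin under its centre; stands on the bare top on one side of the lid (left or right), towards the back. Bystander.
- rest: Loose green bronze lid rest, an upright tube 52 mm across and 48 mm high, origin under its centre; stands on the other side of the lid from the bowl, towards the back; in front of it there is free room for the caddy. Bystander.
- scoop: Loose slim bamboo tea scoop 175 mm long, 5 mm thick, lying behind the lid roughly along y; origin near its middle, on its underside. Bystander.
There are look-alikes about, which are no part of the job. What is shaped like the caddy but blue, pink or purple is not meant.

How it is judged:
By the outcome, as a careful person would: the job done as asked, in the order asked, and still so for the second after the job is handed in, with the robot touching nothing.
It also fails if it takes over 48 s, if anything falls off the work surface, if the arm or the gripper's body presses on something with over 40 N, if the wrist force passes 120 N, or if a joint passes its speed limit or range.

## Robot

A 6-joint arm with a two-finger parallel gripper is mounted at the origin on the work surface. World frame = base frame: x ahead of the robot, y to its left, z up, the work surface at z = 0. Lengths are in m, angles in rad, forces in N, time in s.
With the tool pointing down it reaches from about 0.35 to 0.775 m from the base axis. Payload 5.5 kg.
Tool frame: the origin (TCP) lies midway between the tips of the shut fingers; the grasp point (between the pads) lies 19 mm behind it (hold_point_z is the distance from the TCP to the grasp point, in m); z points along the fingers, y is the line along which they close (so a half turn about z gives the same grasp; the last joint's range is limited). The gripper opens to 85 mm and grips with 20 to 120 N. Pads are 22 mm wide; open, the fingers measure 114 mm over their backs; the gripper's body (76 mm by 85 mm) begins 54 mm behind the grasp point. The pads swing forward as they close: fully open they stand 13 mm farther back than shut.
Start: joints at [-1.245, 0.313, 0.046, 1.304, 0, 1.431], TCP at [0.258, -0.514, 0.231] pointing down, gripper open.
Joint ranges: [-2.76, 2.76], [-0.86, 1.69], [-1.03, 1.26], [-2.2, 2.34], [-1.47, 1.5], [-3.14, 3.14]. Speed limits (rad/s): [2.57, 2.57, 3.14, 3.14, 3.14, 3.14].

## Interface

Orientations are given as a unit quaternion [w, x, y, z].
In Python, from rig import * gives the robot as it stands. The module is installed in compiled form; this text tells all that it offers.
- The arm moves only by the tool carry_out, never from a script. Its argument "deltas" is a list of rows, each a list of 3 entries, a list of its own where there are three numbers: the opening, from 0 (shut) to 1 (fully open), then the shift along the tool's x, y, z in mm, then the turn, a rotation vector about the tool's x, y, z in rad. In form: [[fingers, [tx, ty, tz], [wx, wy, wz]], ...]. A call has exactly 10 rows; each row shifts and turns the commanded pose from where the row before left it, along the tool's axes as they then stand; what a row does not reach is not made up. A row lasts 1/10 s, in which the tool goes at most 50 mm and 8.59 degrees, less where a joint would pass 70% of its speed; a pose out of reach is approached as far as the arm can. A call is refused whole if a number of a shift passes 50 or a number of a turn 0.15, either way. A call with a gripper value outside its range is refused whole. The fingers move at their own pace and stop on an object; the grip force is fixed at half the most. Time passes only in rows, so rows that do not move let the fingers close, or fill a call up. It gives the time, the measured TCP pose, the force, the opening and the grip force at its end, in the units of the state.
- get_obs(): the state, without advancing time (a new reading comes with each control period).
- capture(name): name is "scene" or "top" or "wrist"; returns a dict with "pixels" (480x640x3 uint8, blue, green, red), "mtx" (3x3 intrinsics, pixels), "eye" and "orientation" of the camera in the world; the wrist camera has in their place "T_tool_cam" (4x4, takes a point from camera to tool coordinates, whose origin is the TCP and whose axes are the flange's). Camera axes: x right, y up, looking along -z (the intrinsics and any distortion apply to the point x, -y, -z); pixel columns grow to the right and rows downward; lengths in m; the calibration is good to about 2 mm. A picture is of the moment at which its call begins: read the wrist's pose just before it. There is no depth.
- job_done(): hands the job in; it is judged then, once.
The state is a dict: "time": time; "joint_pos": joint angles; "qd": joint speeds; "tau": joint torques, N m; "tcp_pos": TCP position; "tool_rot": TCP orientation; "force": force on the tool from outside, world axes, zero at the start; "ft_torque": the same for the moment, N m; "finger_gap": finger opening in m; "grasp_force": force on a finger pad.
Only numpy, scipy, OpenCV 4.12 (cv2) and the standard library are available. Lean on these libraries where they do the work, as an engineer would, in place of code of your own. Each camera call takes 0.05 s, during which the arm holds its last target. There are 200 camera calls.

## Working session

There is one attempt and no reset: what is moved stays moved. The work goes in short steps, Python scripts to look and compute and a tool call to move; the robot and the scene stay as the last step left them, time stands still between calls to the robot, and variables do not carry over. Pictures are saved under pics/ and viewed, at most 10 in all, crops included, and the job is handed in when it is done.

Besides the shell and the picture viewer there is one more tool, called after "Emit:" in YAML: its name, and indented under it one key for each argument. carry_out: Moves the arm, as the interface text tells. Its arguments: {"type":"object","properties":{"deltas":{"type":"array","items":{"type":"array"}}},"required":["deltas"]}

```bash
mkdir -p pics; cat > h.py <<'E'
import numpy as np, cv2
from rig import *
from scipy.spatial.transform import Rotation as R
def rot(q): return R.from_quat([q[1],q[2],q[3],q[0]]).as_matrix()
def cam(c, obs=None):
    if 'eye' in c: return np.array(c['eye']), rot(c['orientation'])
    T=np.array(c['T_tool_cam']); Rt=rot(obs['tool_rot'])
    return Rt@T[:3,3]+obs['tcp_pos'], Rt@T[:3,:3]
def ray(c,uv,z,obs=None):
    e,M=cam(c,obs); K=np.array(c['mtx'])
    uv=np.atleast_2d(uv).astype(float)
    p=np.c_[uv,np.ones(len(uv))]@np.linalg.inv(K).T
    d=(p*[1,-1,-1])@M.T
    return e+d*((z-e[2])/d[:,2])[:,None]
def proj(c,P,obs=None):
    e,M=cam(c,obs); q=(np.atleast_2d(P)-e)@M*[1,-1,-1]; q=q@np.array(c['mtx']).T
    return q[:,:2]/q[:,2:]
E
python3 - <<'E'
from h import *
o=get_obs()
print(o)
for n in ['scene','top']:
    c=capture(n); cv2.imwrite(f'pics/{n}0.png',c['pixels']); print({k:v for k,v in c.items() if k!='pixels'})
E
```

```text
{'time': 0.0, 'joint_pos': array([-1.24461792e+00,  3.14017537e-01,  4.49813756e-02,  1.30357831e+00,
        1.41423397e-05,  1.43120588e+00]), 'qd': array([-2.84074224e-04,  2.14622125e-04, -1.30386145e-03,  8.31844823e-05,
        5.61530203e-04, -7.59335541e-04]), 'tau': array([ 4.55927948e-03, -4.80621278e+01,  2.98536122e+01,  1.93179573e-02,
        1.58002490e-04,  1.64238440e-05]), 'tcp_pos': array([ 0.25807658, -0.5132708 ,  0.23040009]), 'tool_rot': array([-9.05777497e-04,  9.73004361e-01,  2.30784938e-01, -7.76475596e-05]), 'force': array([ 0.67218476, -0.04677619,  0.01515595]), 'ft_torque': array([-0.01563   ,  0.0038937 , -0.02582666]), 'grasp_force': 0.0, 'finger_gap': 0.08567711056242291}
{'mtx': array([[493.62778621,   0.        , 317.86989672],
       [  0.        , 493.62778621, 242.29097505],
       [  0.        ,   0.        ,   1.        ]]), 'eye': array([ 1.31956996, -0.06040149,  0.73701423]), 'orientation': array([0.66479188, 0.33046628, 0.28625747, 0.60572308])}
{'mtx': array([[514.66333807,   0.        , 318.06016427],
       [  0.        , 514.66333807, 243.63933298],
       [  0.        ,   0.        ,   1.        ]]), 'eye': array([0.39601494, 0.03338799, 1.09289051]), 'orientation': array([ 0.71082802,  0.02625597, -0.04363173, -0.70152008])}
```

View pics/scene0.png

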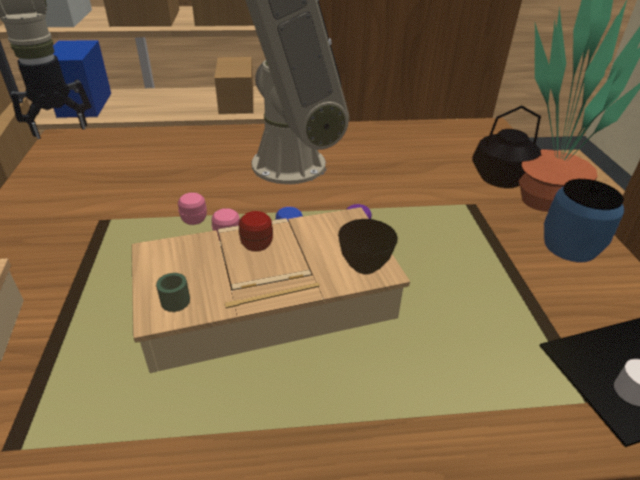

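View pics/top0.png

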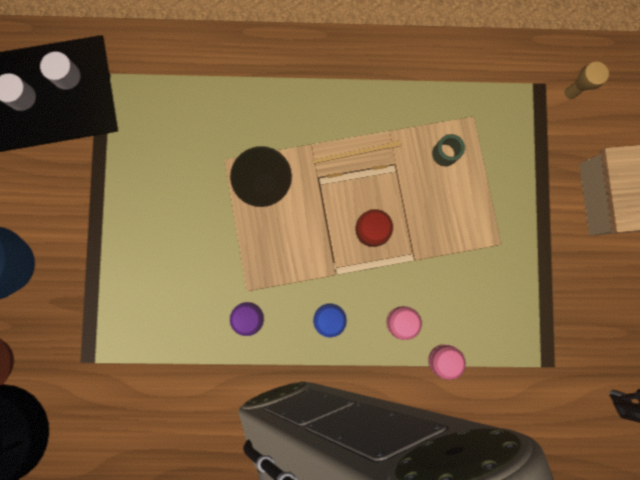

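Both views show the red caddy standing on the lid: top (375,228), scene (256,230). The bowl is on the left at top (261,176), and the rest is on the right and back at (449,150). The scoop is behind the lid at (357,151).

Things that could be taken for the caddy (top view pixels):
- purple (247,319)
- blue (330,320)
- pink (404,323)
- pink (448,362)
- red (375,228), on the lid: this is the one. Next I'll measure it and check a close crop.

```bash
python3 - <<'E'
from h import *
t=capture('top'); s=capture('scene')
# shelf top: wood blob on the mat
hsv=cv2.cvtColor(t['pixels'],cv2.COLOR_BGR2HSV)
print('wood',hsv[200,440],'mat',hsv[330,180])
m=((hsv[...,0]<22)|(hsv[...,2]<70)|(hsv[...,0]>160)).astype(np.uint8)*255
roi=np.zeros_like(m); roi[105:300,215:515]=255; m&=roi
m=cv2.morphologyEx(m,cv2.MORPH_CLOSE,np.ones((9,9),np.uint8)); m=cv2.morphologyEx(m,cv2.MORPH_OPEN,np.ones((9,9),np.uint8))
c=max(cv2.findContours(m,0,2)[0],key=cv2.contourArea)
W=ray(t,c[:,0,:],0.11)[:,:2]
r=cv2.minAreaRect((W*1000).astype(np.float32)); print('rect mm',r, 'hull corners px',cv2.approxPolyDP(c,12,True)[:,0].tolist())
man=ray(t,[[499,244],[249,290],[228,160],[473,117]],0.11)[:,:2]; print('hand corners',man.round(3).tolist(),'centre',man.mean(0))
def blob(c,lo,hi,box):
    h=cv2.cvtColor(c['pixels'],cv2.COLOR_BGR2HSV); x0,y0,x1,y1=box
    k=cv2.inRange(h,lo,hi); z=np.zeros_like(k); z[y0:y1,x0:x1]=k[y0:y1,x0:x1]
    b=max(cv2.findContours(z,0,2)[0],key=cv2.contourArea); return cv2.minEnclosingCircle(b), cv2.boundingRect(b)
ct=blob(t,(0,150,40),(8,255,255),(340,190,410,265)); cs=blob(s,(0,150,30),(8,255,255),(230,200,290,260))
print(ct,cs)
# caddy: silhouette from top ~ at z 0.1115+0.04 ; from both views
print('caddy top-view z=.15', ray(t,ct[0][0],0.1415+0.008))
x,y,w,h=cs[1]; print('caddy scene z=.143', ray(s,(x+w/2,y+h/2),0.1435))
crop=t['pixels'][100:300,215:515]; cv2.imwrite('pics/crop.png',cv2.resize(crop,None,fx=2.6,fy=2.6,interpolation=cv2.INTER_CUBIC))
E
```

```text
wood [ 16 117 179] mat [ 24  92 181]
rect mm ((582.4843139648438, -74.0806884765625), (273.15545654296875, 501.7871398925781), 11.011491775512695) hull corners px [[474, 118], [225, 159], [246, 289], [499, 245]]
hand corners [[0.498, -0.341], [0.403, 0.14], [0.654, 0.187], [0.75, -0.295]] centre [ 0.57660763 -0.07721798]
(((374.10870361328125, 227.81884765625), 18.238889694213867), (357, 210, 36, 36)) (((255.5, 230.0), 19.52572250366211), (239, 211, 33, 39))
caddy top-view z=.15 [[ 0.52073338 -0.09281474  0.1495    ]]
caddy scene z=.143 [[ 0.52159886 -0.09190604  0.1435    ]]
```

View pics/crop.png

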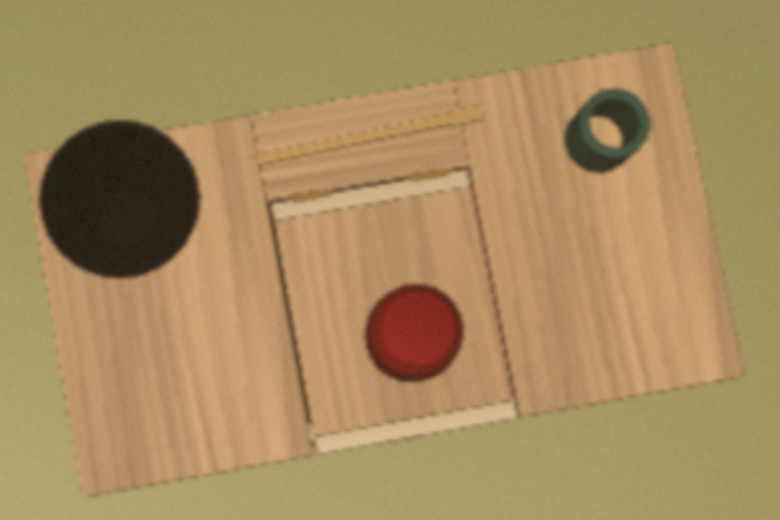

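The crop confirms the choice: it shows the red caddy on the lid, at crop (413,332). The space in front of the rest, on the right, is free, so I'll push towards shelf −y. Next I'll refine the frame from the lid corners and compute the moves.

```bash
cat >> h.py <<'E'
C=np.array([0.577,-0.077]); YAW=0.195
def S(x,y,z): # shelf mm -> world m
    a=YAW; return np.r_[C+np.array([[np.cos(a),-np.sin(a)],[np.sin(a),np.cos(a)]])@np.array([x,y])/1000,z]
def to_shelf(p):
    a=YAW; return np.array([[np.cos(a),np.sin(a)],[-np.sin(a),np.cos(a)]])@(np.asarray(p)[:2]-C)*1000
def delta(p,o=None):
    o=o or get_obs(); Rt=rot(o['tool_rot'])
    # target: tool z down, tool y along shelf +x
    ty=np.array([np.cos(YAW),np.sin(YAW),0]); tz=np.array([0,0,-1.]); Rd=np.c_[np.cross(ty,tz),ty,tz]
    w=R.from_matrix(Rt.T@Rd).as_rotvec()
    print('turn(tool)',w.round(3),' shift in tool axes mm now',(Rt.T@(p-o['tcp_pos'])*1000).round(1),' after turn',(Rd.T@(p-o['tcp_pos'])*1000).round(1))
E
python3 - <<'E'
from h import *
t=capture('top')
L=ray(t,[[335.4,273.8],[413,259.6],[395,165.4],[319.6,178]],0.1115)
for p in L: print('lid corner shelf',to_shelf(p).round(1))
print('caddy',to_shelf([.5212,-.0923]),'rest',to_shelf(ray(t,[450,149],.158)[0]),'bowl',to_shelf(ray(t,[261,176],.185)[0]))
p=S(-58,60,0.23); print(p); delta(p)
E
```

```text
lid corner shelf [-127.8   79.3]
lid corner shelf [-128.1  -72.4]
lid corner shelf [ 59.  -74.5]
lid corner shelf [60.3 75.1]
caddy [-57.70708795  -4.19785669] rest [  61.33786711 -172.16201311] bowl [ 66.22985039 182.9198748 ]
[ 0.50847324 -0.0293756   0.23      ]
turn(tool) [-1.0e-03 -1.0e-03 -1.3e+00]  shift in tool axes mm now [ 441.1 -320.2    1.2]  after turn [426.5 339.4   0.9]
```

Emit:
carry_out:
  deltas:
    - [0.47, [0, 0, 0], [0, 0, -0.13]]
    - [0.47, [0, 0, 0], [0, 0, -0.13]]
    - [0.47, [0, 0, 0], [0, 0, -0.13]]
    - [0.47, [0, 0, 0], [0, 0, -0.13]]
    - [0.47, [0, 0, 0], [0, 0, -0.13]]
    - [0.47, [0, 0, 0], [0, 0, -0.13]]
    - [0.47, [0, 0, 0], [0, 0, -0.13]]
    - [0.47, [0, 0, 0], [0, 0, -0.13]]
    - [0.47, [0, 0, 0], [0, 0, -0.13]]
    - [0.47, [0, 0, 0], [0, 0, -0.13]]

```text
time: 1.25
tcp_pos: [0.2582, -0.5137, 0.2312]
tool_rot: [-0.0, 0.633, 0.774, 0.0]
force: [-0.5, -0.7, 0.1]
finger_gap: 0.0401
grasp_force: 0.0
```

Emit:
carry_out:
  deltas:
    - [0.47, [21, 17, 0], [0, 0, 0]]
    - [0.47, [21, 17, 0], [0, 0, 0]]
    - [0.47, [21, 17, 0], [0, 0, 0]]
    - [0.47, [21, 17, 0], [0, 0, 0]]
    - [0.47, [21, 17, 0], [0, 0, 0]]
    - [0.47, [21, 17, 0], [0, 0, 0]]
    - [0.47, [21, 17, 0], [0, 0, 0]]
    - [0.47, [21, 17, 0], [0, 0, 0]]
    - [0.47, [21, 17, 0], [0, 0, 0]]
    - [0.47, [21, 17, 0], [0, 0, 0]]

```text
time: 2.25
tcp_pos: [0.3847, -0.2738, 0.2313]
tool_rot: [0.0, 0.635, 0.773, -0.0]
force: [1.0, -1.6, -0.4]
finger_gap: 0.0401
grasp_force: 0.0
```

Emit:
carry_out:
  deltas:
    - [0.47, [24, 19, 0], [0, 0, 0]]
    - [0.47, [24, 19, 0], [0, 0, 0]]
    - [0.47, [24, 19, 0], [0, 0, 0]]
    - [0.47, [24, 19, 0], [0, 0, 0]]
    - [0.47, [24, 19, 0], [0, 0, 0]]
    - [0.47, [24, 19, 0], [0, 0, 0]]
    - [0.47, [24, 19, 0], [0, 0, 0]]
    - [0.47, [24, 19, 0], [0, 0, 0]]
    - [0.47, [24, 17, 0], [0, 0, 0]]
    - [0.47, [0, 0, 0], [0, 0, 0]]

```text
time: 3.25
tcp_pos: [0.5091, -0.0275, 0.2311]
tool_rot: [-0.0, 0.633, 0.774, 0.0]
force: [-0.3, -1.0, 0.2]
finger_gap: 0.0404
grasp_force: 0.0
```

```bash
python3 - <<'E'
from h import *
o=get_obs(); print(o['time'],to_shelf(o['tcp_pos']),o['tcp_pos'],o['finger_gap'],o['force']); delta(S(-58,60,.122),o)
o=get_obs(); w=capture('wrist'); cv2.imwrite('pics/w1.png',w['pixels'])
h=cv2.cvtColor(w['pixels'],cv2.COLOR_BGR2HSV); k=cv2.inRange(h,(0,150,30),(8,255,255))
b=max(cv2.findContours(k,0,2)[0],key=cv2.contourArea); ce=cv2.minEnclosingCircle(b); print(ce, proj(w,S(-58,-4,.15),o))
E
```

```text
3.25 [-56.98285496  61.6611084 ] [ 0.50914924 -0.02754888  0.23108905] 0.04035845525990861 [-0.30810727 -1.00413232  0.22940423]
turn(tool) [ 0.    -0.001  0.004]  shift in tool axes mm now [ -1.7  -1.1 109.1]  after turn [ -1.7  -1.  109.1]
((312.5, 333.31817626953125), 55.338619232177734) [[314.04570697 334.269977  ]]
```

View pics/w1.png

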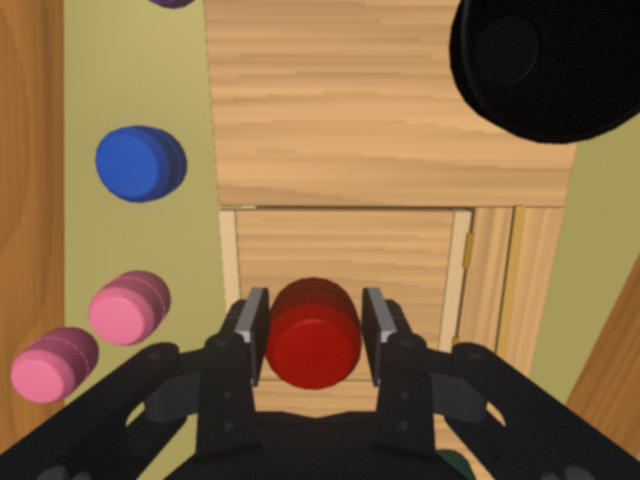

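The wrist view agrees with the measurements: the caddy is at (313,333) against a predicted (314,334), centred between the fingers and clear of them. The bowl is at the upper right. Descending now.

Emit:
carry_out:
  deltas:
    - [0.47, [0, -1, 15], [0, 0, 0]]
    - [0.47, [0, 0, 15], [0, 0, 0]]
    - [0.47, [0, 0, 15], [0, 0, 0]]
    - [0.47, [0, 0, 14], [0, 0, 0]]
    - [0.47, [0, 0, 13], [0, 0, 0]]
    - [0.47, [0, 0, 12], [0, 0, 0]]
    - [0.47, [0, 0, 10], [0, 0, 0]]
    - [0.47, [0, 0, 8], [0, 0, 0]]
    - [0.47, [0, 0, 6], [0, 0, 0]]
    - [0.47, [0, 0, 0], [0, 0, 0]]

```text
time: 4.3
tcp_pos: [0.5068, -0.0303, 0.1225]
tool_rot: [-0.001, 0.635, 0.773, -0.0]
force: [-0.7, -0.9, 0.1]
finger_gap: 0.0403
grasp_force: 0.0
```

Emit:
carry_out:
  deltas:
    - [0.47, [-3, 0, 0], [0, 0, 0]]
    - [0.47, [-3, 0, 0], [0, 0, 0]]
    - [0.47, [-3, 0, 0], [0, 0, 0]]
    - [0.47, [-3, 0, 0], [0, 0, 0]]
    - [0.47, [-3, 0, 0], [0, 0, 0]]
    - [0.47, [-3, 0, 0], [0, 0, 0]]
    - [0.47, [-3, 0, 0], [0, 0, 0]]
    - [0.47, [-3, 0, 0], [0, 0, 0]]
    - [0.47, [-3, 0, 0], [0, 0, 0]]
    - [0.47, [-3, 0, 0], [0, 0, 0]]

```text
time: 5.3
tcp_pos: [0.5131, -0.0599, 0.1233]
tool_rot: [-0.0, 0.635, 0.773, 0.0]
force: [-0.0, 1.1, -0.2]
finger_gap: 0.0404
grasp_force: 0.4
```

```bash
cat >> h.py <<'E'
def caddy(z=.1495):
    t=capture('top'); h=cv2.cvtColor(t['pixels'],cv2.COLOR_BGR2HSV); k=cv2.inRange(h,(0,150,40),(8,255,255)); k[:100]=0;k[300:]=0;k[:,:215]=0;k[:,515:]=0
    cs=cv2.findContours(k,0,2)[0]
    if cs:
        b=max(cs,key=cv2.contourArea); ce=cv2.minEnclosingCircle(b); print('caddy px',np.round(ce[0],1),round(ce[1],1),'shelf',to_shelf(ray(t,ce[0],z)[0]).round(1),'area',cv2.contourArea(b))
    return t
E
python3 - <<'E'
from h import *
o=get_obs(); print(o['time'],to_shelf(o['tcp_pos']).round(1),o['tcp_pos'].round(4),o['finger_gap'],o['force'].round(1))
t=caddy(); s=capture('scene')
a=cv2.resize(s['pixels'][160:340,110:430],None,fx=2.5,fy=2.5); cv2.imwrite('pics/s2.png',a)
E
```

```text
5.3 [-59.4  29.2] [ 0.5131 -0.0599  0.1233] 0.040394969322536854 [-0.   1.1 -0.2]
```

View pics/s2.png

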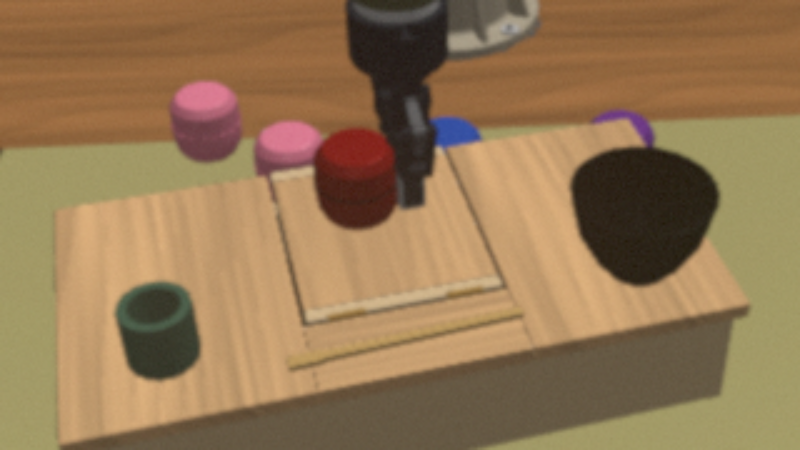

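The scene view shows the fingers touching the upright caddy at crop (357,180), with the bowl, scoop and rest undisturbed. I'll keep sliding it gently.

Emit:
carry_out:
  deltas:
    - [0.47, [-4, 0, 0], [0, 0, 0]]
    - [0.47, [-4, 0, 0], [0, 0, 0]]
    - [0.47, [-4, 0, 0], [0, 0, 0]]
    - [0.47, [-4, 0, 0], [0, 0, 0]]
    - [0.47, [-4, 0, 0], [0, 0, 0]]
    - [0.47, [-4, 0, 0], [0, 0, 0]]
    - [0.47, [-4, 0, 0], [0, 0, 0]]
    - [0.47, [-4, 0, 0], [0, 0, 0]]
    - [0.47, [-4, 0, 0], [0, 0, 0]]
    - [0.47, [-4, 0, 0], [0, 0, 0]]

```text
time: 6.4
tcp_pos: [0.5209, -0.0994, 0.1233]
tool_rot: [0.0, 0.635, 0.773, -0.0]
force: [0.5, 0.7, -0.3]
finger_gap: 0.04
grasp_force: 0.3
```

```bash
cat >> h.py <<'E'
def red(z=.1435):
    s=capture('scene'); h=cv2.cvtColor(s['pixels'],cv2.COLOR_BGR2HSV); k=cv2.inRange(h,(0,150,30),(8,255,255)); k[:190]=0;k[330:]=0;k[:,:120]=0;k[:,430:]=0
    b=max(cv2.findContours(k,0,2)[0],key=cv2.contourArea); x,y,w,hh=cv2.boundingRect(b); print('red box',x,y,w,hh,'shelf',to_shelf(ray(s,(x+w/2,y+hh/2),z)[0]).round(1)); return s
E
python3 - <<'E'
from h import *
o=get_obs(); print(o['time'],to_shelf(o['tcp_pos']).round(1),o['tcp_pos'].round(4),o['force'].round(1)); red()
E
```

```text
6.4 [-59.3 -11.1] [ 0.5209 -0.0994  0.1233] [ 0.5  0.7 -0.3]
red box 216 215 32 39 shelf [-56.7 -51.1]
```

Caddy is following, upright (same silhouette).

Emit:
carry_out:
  deltas:
    - [0.47, [-3, 0, 0], [0, 0, 0]]
    - [0.47, [-3, 0, 0], [0, 0, 0]]
    - [0.47, [-3, 0, 0], [0, 0, 0]]
    - [0.47, [-3, 0, 0], [0, 0, 0]]
    - [0.47, [-3, 0, 0], [0, 0, 0]]
    - [0.47, [-3, 0, 0], [0, 0, 0]]
    - [0.47, [-3, 0, 0], [0, 0, 0]]
    - [0.47, [-3, 0, 0], [0, 0, 0]]
    - [0.47, [-3, 0, 0], [0, 0, 0]]
    - [0.47, [-3, 0, 0], [0, 0, 0]]

```text
time: 7.45
tcp_pos: [0.5266, -0.1288, 0.1232]
tool_rot: [-0.0, 0.635, 0.773, -0.0]
force: [-0.8, -0.3, -0.1]
finger_gap: 0.04
grasp_force: 0.4
```

Emit:
carry_out:
  deltas:
    - [0.47, [-4, 0, 0], [0, 0, 0]]
    - [0.47, [-4, 0, 0], [0, 0, 0]]
    - [0.47, [-4, 0, 0], [0, 0, 0]]
    - [0.47, [-4, 0, 0], [0, 0, 0]]
    - [0.47, [-4, 0, 0], [0, 0, 0]]
    - [0.47, [-4, 0, 0], [0, 0, 0]]
    - [0.47, [-4, 0, 0], [0, 0, 0]]
    - [0.47, [-4, 0, 0], [0, 0, 0]]
    - [0.47, [-4, 0, 0], [0, 0, 0]]
    - [0.47, [-4, 0, 0], [0, 0, 0]]

```text
time: 8.45
tcp_pos: [0.5345, -0.168, 0.1233]
tool_rot: [0.0, 0.635, 0.773, -0.0]
force: [-0.3, 0.9, 0.3]
finger_gap: 0.0404
grasp_force: 0.4
```

```bash
python3 - <<'E'
from h import *
o=get_obs(); print(o['time'],to_shelf(o['tcp_pos']).round(1),o['tcp_pos'].round(4),o['force'].round(1)); red(.142)
E
```

```text
8.45 [-59.3 -81.1] [ 0.5345 -0.168   0.1233] [-0.3  0.9  0.3]
red box 178 220 35 41 shelf [ -58.5 -122. ]
```

Emit:
carry_out:
  deltas:
    - [0.47, [-4, 0, 0], [0, 0, 0]]
    - [0.47, [-4, 0, 0], [0, 0, 0]]
    - [0.47, [-4, 0, 0], [0, 0, 0]]
    - [0.47, [-4, 0, 0], [0, 0, 0]]
    - [0.47, [-4, 0, 0], [0, 0, 0]]
    - [0.47, [-4, 0, 0], [0, 0, 0]]
    - [0.47, [-3, 0, 0], [0, 0, 0]]
    - [0.47, [-2, 0, 0], [0, 0, 0]]
    - [0.47, [-1, 0, 0], [0, 0, 0]]
    - [0.47, [0, 0, 0], [0, 0, 0]]

```text
time: 9.5
tcp_pos: [0.5402, -0.1973, 0.1233]
tool_rot: [0.0, 0.635, 0.773, -0.0]
force: [-0.4, -0.3, -0.2]
finger_gap: 0.0406
grasp_force: 0.2
```

Emit:
carry_out:
  deltas:
    - [0.47, [2, 0, 0], [0, 0, 0]]
    - [0.47, [4, 0, 0], [0, 0, 0]]
    - [0.47, [8, 0, 0], [0, 0, 0]]
    - [0.47, [10, 0, 0], [0, 0, 0]]
    - [0.47, [0, 0, -15], [0, 0, 0]]
    - [0.47, [0, 0, -20], [0, 0, 0]]
    - [0.47, [0, 0, -20], [0, 0, 0]]
    - [0.47, [0, 0, -20], [0, 0, 0]]
    - [0.47, [0, 0, -15], [0, 0, 0]]
    - [0.47, [0, 0, 0], [0, 0, 0]]

```text
time: 10.5
tcp_pos: [0.5367, -0.1733, 0.2157]
tool_rot: [0.002, 0.635, 0.773, 0.001]
force: [0.5, 0.6, 0.3]
finger_gap: 0.0405
grasp_force: 0.0
```

```bash
python3 - <<'E'
from h import *
o=get_obs(); print(o['time'],to_shelf(o['tcp_pos']).round(1),o['tcp_pos'].round(4),o['force'].round(1)); s=red(.142)
cv2.imwrite('pics/s3.png',cv2.resize(s['pixels'][160:370,110:430],None,fx=2.5,fy=2.5)); delta(S(-102,0,.130),o)
E
```

```text
10.5 [-58.2 -86.7] [ 0.5367 -0.1733  0.2157] [0.5 0.6 0.3]
red box 165 223 35 40 shelf [ -57.3 -146.9]
turn(tool) [0.004 0.003 0.001]  shift in tool axes mm now [ 87.  -44.1  85.3]  after turn [ 86.7 -43.8  85.7]
```

View pics/s3.png

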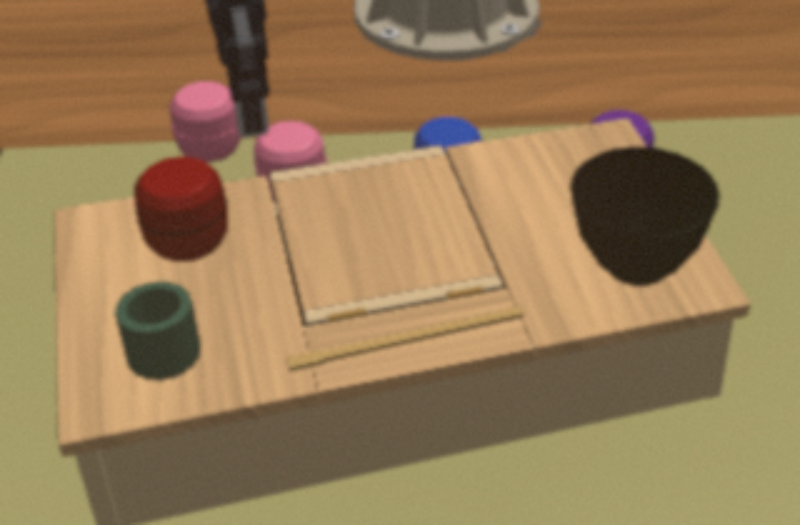

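The caddy is upright on the bare top at crop (182,208), about y −150 mm in the shelf frame. Everything else is undisturbed. Next I'll shut the fingers and move over lid_front.

Emit:
carry_out:
  deltas:
    - [0, [5, -2, 0], [0, 0, 0]]
    - [0, [10, -5, 0], [0, 0, 0]]
    - [0, [15, -7, 0], [0, 0, 0]]
    - [0, [15, -7, 0], [0, 0, 0]]
    - [0, [15, -7, 10], [0, 0, 0]]
    - [0, [12, -7, 15], [0, 0, 0]]
    - [0, [10, -5, 20], [0, 0, 0]]
    - [0, [5, -2, 15], [0, 0, 0]]
    - [0, [0, 0, 10], [0, 0, 0]]
    - [0, [0, 0, 8], [0, 0, 0]]

```text
time: 11.55
tcp_pos: [0.4767, -0.0958, 0.1342]
tool_rot: [-0.001, 0.635, 0.773, -0.0]
force: [0.2, 0.3, 0.5]
finger_gap: -0.0
grasp_force: 0.0
```

```bash
python3 - <<'E'
from h import *
o=get_obs(); print(o['time'],to_shelf(o['tcp_pos']).round(1),o['tcp_pos'].round(4),o['force'].round(1),o['finger_gap']); delta(S(-102,0,.1115),o)
E
```

```text
11.55 [-102.    1.] [ 0.4767 -0.0958  0.1342] [0.2 0.3 0.5] -4.411259402058692e-05
turn(tool) [-0.001 -0.001  0.   ]  shift in tool axes mm now [-1.   0.  22.7]  after turn [-1.   0.  22.7]
```

Emit:
carry_out:
  deltas:
    - [0, [-1, 0, 3], [0, 0, 0]]
    - [0, [0, 0, 3], [0, 0, 0]]
    - [0, [0, 0, 3], [0, 0, 0]]
    - [0, [0, 0, 3], [0, 0, 0]]
    - [0, [0, 0, 2], [0, 0, 0]]
    - [0, [0, 0, 2], [0, 0, 0]]
    - [0, [0, 0, 2], [0, 0, 0]]
    - [0, [0, 0, 1], [0, 0, 0]]
    - [0, [0, 0, 1], [0, 0, 0]]
    - [0, [0, 0, 0], [0, 0, 0]]

```text
time: 12.55
tcp_pos: [0.4777, -0.0973, 0.1152]
tool_rot: [-0.0, 0.635, 0.773, -0.0]
force: [0.5, -0.2, -0.3]
finger_gap: -0.0001
grasp_force: 0.0
```

Emit:
carry_out:
  deltas:
    - [0, [0, 0, 1], [0, 0, 0]]
    - [0, [0, 0, 1], [0, 0, 0]]
    - [0, [0, 0, 1], [0, 0, 0]]
    - [0, [0, 0, 1], [0, 0, 0]]
    - [0, [0, 0, 1], [0, 0, 0]]
    - [0, [0, 0, 1], [0, 0, 0]]
    - [0, [0, 0, 1], [0, 0, 0]]
    - [0, [0, 0, 1], [0, 0, 0]]
    - [0, [0, 0, 0], [0, 0, 0]]
    - [0, [0, 0, 0], [0, 0, 0]]

```text
time: 13.55
tcp_pos: [0.4778, -0.0974, 0.1075]
tool_rot: [0.0, 0.635, 0.773, 0.0]
force: [-0.5, 0.2, 2.7]
finger_gap: -0.0002
grasp_force: 1.9
```

Emit:
carry_out:
  deltas:
    - [0, [0, 0, 1], [0, 0, 0]]
    - [0, [0, 0, 1], [0, 0, 0]]
    - [0, [0, 0, 0.5], [0, 0, 0]]
    - [0, [0, 0, 0.5], [0, 0, 0]]
    - [0, [0, 0, 0.5], [0, 0, 0]]
    - [0, [0, 0, 0.5], [0, 0, 0]]
    - [0, [0, 0, 0], [0, 0, 0]]
    - [0, [0, 0, 0], [0, 0, 0]]
    - [0, [0, 0, 0], [0, 0, 0]]
    - [0, [0, 0, 0], [0, 0, 0]]

```text
time: 14.55
tcp_pos: [0.478, -0.0975, 0.1043]
tool_rot: [0.001, 0.635, 0.773, 0.0]
force: [-3.8, 1.6, 10.3]
finger_gap: 0.0002
grasp_force: 5.2
```

It's at the stop: 10 N, pressed about 7 mm. Letting go straight up.

Emit:
carry_out:
  deltas:
    - [0, [0, 0, -3], [0, 0, 0]]
    - [0, [0, 0, -10], [0, 0, 0]]
    - [0, [0, 0, -20], [0, 0, 0]]
    - [0, [0, 0, -25], [0, 0, 0]]
    - [0, [0, 0, -25], [0, 0, 0]]
    - [0, [0, 0, -25], [0, 0, 0]]
    - [0, [0, 0, -20], [0, 0, 0]]
    - [0, [0, 0, -10], [0, 0, 0]]
    - [0, [0, 0, 0], [0, 0, 0]]
    - [0, [0, 0, 0], [0, 0, 0]]

```text
time: 15.55
tcp_pos: [0.4774, -0.0973, 0.2405]
tool_rot: [-0.0, 0.635, 0.773, -0.0]
force: [-0.0, -1.0, 0.2]
finger_gap: 0.0
grasp_force: 0.0
```

```bash
python3 - <<'E'
from h import *
o=get_obs(); print(o['time'],o['tcp_pos'].round(4),o['force'].round(1)); s=red(.142)
cv2.imwrite('pics/s4.png',cv2.resize(s['pixels'][120:360,110:430],None,fx=2.5,fy=2.5))
E
```

```text
15.55 [ 0.4774 -0.0973  0.2405] [-0.  -1.   0.2]
red box 164 223 36 40 shelf [ -57.5 -147.8]
```

View pics/s4.png

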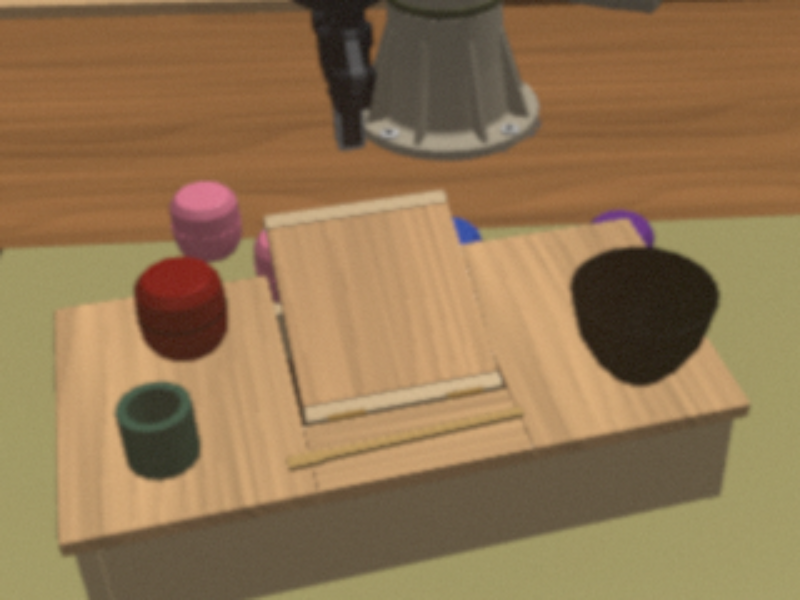

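The lid stands ajar, its front edge raised at crop (355,205). The caddy is upright at (182,308), and the bowl, scoop and rest are unmoved. The gripper is clear, so I'm handing in.

```bash
python3 -c "
from rig import *
print(job_done())"
```

```text
the job is handed in; nothing more can be done
None
```

The job is handed in: the caddy was slid upright onto the bare top on the right, and the lid was pressed to its stop and stood ajar in the last view, with the bowl, scoop and lid rest undisturbed.

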